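# Zero the tablet mill and set it four clicks open

### The job

Set the tablet mill's grind: turn the knurled ring on its top clockwise (seen from above) until you feel the burrs touch, gently and without forcing it, then back the ring off anticlockwise by four clicks and let go. Leave the things standing round the mill where they are.

Things in the scene. Friction and masses are not known exactly. Their poses are not given: they have to be found in the camera images.
- ring_grip (a point): Adjustment ring of the tablet mill: round knurled aluminium collar, 56 mm across, 36 mm high, upright at the very top of the mill, with an open throat in its top. This point is on its axis, half-way up, 148 mm above the desk. Below it: a steel neck 40 mm across, then the white shoulder at 106 mm; nothing above it. It turns only about its vertical axis and can be gripped across any diameter.
- ring (a joint): Turning angle of the adjustment ring in rad, growing clockwise seen from above (closing the burrs); its zero says nothing about the burrs. The ring clicks every 15 degrees (24 a turn); a click takes up to about 0.1 N m to pass, and the released ring stays in its notch.
- mill: Tablet mill: white round device, 112 mm across its grey foot, 166 mm high, fixed to the desk. Origin under its centre, z up. Where its burrs touch differs each time (wear) and shows in no reading: 15 to 88 degrees clockwise of the ring's start, on a notch. From first touch the turning resistance climbs about 4.5 N m per rad on top of the clicks; over 0.7 N m is forcing it.
- jar: Amber tablet jar, 48 mm across, 75 mm high, near the mill; bystander. Origin under its centre.
- cup: Clear dosing cup, 54 mm across, 50 mm high, near the mill; bystander. Origin under its centre.
- tape: Roll of paper tape lying flat, 64 mm across, 25 mm high, near the mill; bystander. Origin under its centre.
- brush: Small cleaning brush lying near the mill, 150 mm long; bystander. Origin under its middle.
There are look-alikes about, which are no part of the job. Leave any green or orange look-alike of the mill alone.

How it is judged (in metres and radians):
On the way:
1. the ring has been turned until the burrs touch (contact force between burr_lug and burr_stop above 5 N), for 0.1 s.
At the end, for the whole second after the job is handed in: the burrs were first made to touch; the ring then rests four clicks (60 degrees) anticlockwise of where they first touched, within 6 degrees (under half a click), at rest and released (x of wear_mark in the frame of ring_grip between -0.0024 and 0.0024 m and y of wear_mark in the frame of ring_grip above 0 m and velocity of joint ring between -0.05 and 0.05 rad/s).
It fails at once if the burrs are forced together (well over 0.7 N m of turning torque past first touch) (contact force between burr_lug and burr_stop above 65 N).
It fails at once if a bystander is shoved or knocked over (distance of any of jar, cup, tape, brush from where it was at the start of the episode above 0.03 m).
It also fails if it takes over 64 s, if anything falls off the work surface, if the arm or the gripper's body presses on something with over 40 N, if the wrist force passes 120 N, or if a joint passes its speed limit or range.

### The arm

A 6-joint arm with a two-finger parallel gripper is mounted at the origin on the work surface. World frame = base frame: x ahead of the robot, y to its left, z up, the work surface at z = 0. Lengths are in mm, angles in rad, forces in N, time in s.
With the tool pointing down it reaches from about 325 to 775 mm from the base axis. Payload 5.5 kg.
Tool frame: the origin (TCP) lies on the mounting face of the last link; the fingertips stand 173 mm ahead of it and the grasp point (between the pads) lies 155 mm ahead of it (tcp_to_grasp is the distance from the TCP to the grasp point, in mm); x points along the fingers, y is the direction in which the jaws open and shut, and the axes are right-handed (so a half turn about x gives the same grasp; the last joint's range is limited). The gripper opens to 85 mm and grips with 20 to 120 N. Pads are 22 mm wide; open, the fingers measure 114 mm over their backs; the gripper's body (76 mm by 85 mm) begins 54 mm behind the grasp point. The pads swing forward as they close: fully open they stand 13 mm farther back than shut.
Start: joints at [1.081, 0.091, 1.231, -0, 1.82, -0.057], TCP at [251.655, 544.69, 404.675] pointing down, gripper open.
Joint ranges: [-2.87, 2.87], [-0.86, 2.18], [0.17, 2.46], [-1.51, 4.65], [0.06, 2.69], [-2.65, 2.65]. Speed limits (rad/s): [2.57, 2.57, 3.01, 3.14, 3.14, 3.14].

### API

Orientations are given as a unit quaternion [w, x, y, z].
In Python, from bench import * gives the robot as it stands.
- The arm moves only by the shell command python3 -m crank 'ROWS'. ROWS is JSON, a list of rows, each a list of 3 entries, a list of its own where there are three numbers: the shift along the tool's x, y, z in m, then the turn, a rotation vector about the tool's x, y, z in degrees, then the opening in per cent of the stroke, from 0 (shut) to 100 (fully open). In form: [[[x, y, z], [rx, ry, rz], jaw], ...]. A call has 1 to 20 rows; each row is the pose to reach, as a shift and turn from the pose commanded when the call began, along the tool's axes at that moment; what a row does not reach only later rows make up. A row lasts 1/8 s, in which the tool goes at most 62.5 mm and 10.7 degrees, less where a joint would pass 70% of its speed; a pose out of reach is approached as far as the arm can. A call with a gripper value outside its range is refused whole. The fingers move at their own pace and stop on an object; the grip force is fixed at half the most. Time passes only in rows, so rows that repeat a pose let the fingers close. It gives the time, the measured TCP pose, the force and the opening at its end, in the units of the state.
- get_obs(): the state, without advancing time (a new reading comes with each control period).
- get_image(name): name is "scene" or "top" or "wrist"; returns a dict with "frame" (420x560x3 uint8, red, green, blue), "mtx" (3x3 intrinsics, pixels), "R" (3x3) and "t" (3): a world point X has camera coordinates R X + t. Camera axes: x right, y down, z forward; pixel columns grow to the right and rows downward; lengths in mm; the calibration is good to about 2 mm. The wrist camera is an equidistant fisheye: a pixel r from the principal point sees the ray r / f radians off the axis. A picture is of the moment at which its call begins. There is no depth.
- hand_in(): hands the job in, once; it reports no verdict.
The state is a dict: "time_s": time; "joints": joint angles; "joint_vel": joint speeds; "joint_torque": joint torques, N m; "tool_pos": TCP position; "orientation": TCP orientation; "wrist_force": force on the tool from outside, world axes, zero at the start; "moment": the same for the moment, N m; "grip_width": opening from 0.0 (shut) to 1.0 (fully open).
Only numpy, scipy, OpenCV 4.12 (cv2) and the standard library are available. Lean on these libraries where they do the work, as an engineer would, in place of code of your own. Each camera call takes 0.05 s, during which the arm holds its last target. There are 200 camera calls.

## Working session

There is one attempt and no reset: what is moved stays moved. The work goes in short steps, Python scripts to look and compute and a shell command to move; the robot and the scene stay as the last step left them, time stands still between calls to the robot, and variables do not carry over. Pictures are saved under pics/ and viewed, about 8 in all and at most 12, crops included, and the job is handed in when it is done.

```bash
mkdir -p pics; ls
python3 - <<'E'
from bench import *
import cv2, numpy as np
o=get_obs(); print(o)
a=get_image("scene"); b=get_image("top")
for n,i in (("scene",a),("top",b)):
    cv2.imwrite(f"pics/{n}0.png",i["frame"][:,:,::-1]); np.savez(f"pics/{n}0.npz",**i)
    print(n,i["mtx"].tolist(),i["R"].tolist(),i["t"].tolist())
E
```

```text
pics
{'time_s': 0.0, 'joints': array([ 1.08128353e+00,  9.18312668e-02,  1.23191368e+00,  2.44963381e-05,
        1.81980235e+00, -5.67121913e-02]), 'joint_vel': array([-6.85550725e-04, -4.71584684e-05,  3.26037173e-04, -3.32936633e-04,
        3.11433429e-04, -4.29294325e-04]), 'joint_torque': array([ 1.52496821e-03, -4.58723438e+01, -4.18030035e+01,  1.16115443e-04,
        1.15458874e-02, -3.78896743e-05]), 'tool_pos': array([251.67457287, 544.7141587 , 403.55136706]), 'orientation': array([ 0.69042035,  0.15116129,  0.69080932, -0.15248768]), 'wrist_force': array([-0.15471672,  0.41046309,  0.47572071]), 'moment': array([ 0.02652892, -0.01237708,  0.02930528]), 'grip_width': 0.9995664632813471}
scene [[426.32519281276734, 0.0, 281.15040805639444], [0.0, 426.32519281276734, 210.97815754966453], [0.0, 0.0, 1.0]] [[-0.18430501192315843, 0.9825877001075087, -0.023517529152534116], [0.6134519291556625, 0.0963052272457922, -0.7838380150390335], [-0.7679247314647446, -0.1588921483351905, -0.6205198562513752]] [18.123401707265828, -208.4576056605505, 1192.3908095177362]
top [[413.17434864265687, 0.0, 281.32115132604866], [0.0, 413.17434864265687, 203.90585501635053], [0.0, 0.0, 1.0]] [[-0.022281781352580684, -0.9997445446785374, -0.0037904624070598343], [-0.9952278618319981, 0.02254107034976298, -0.09493894448958282], [0.0950001329107746, 0.0016569649937710662, -0.995475880779612]] [74.56537377247128, 512.4535593816175, 794.0265573165415]
```

View pics/scene0.png

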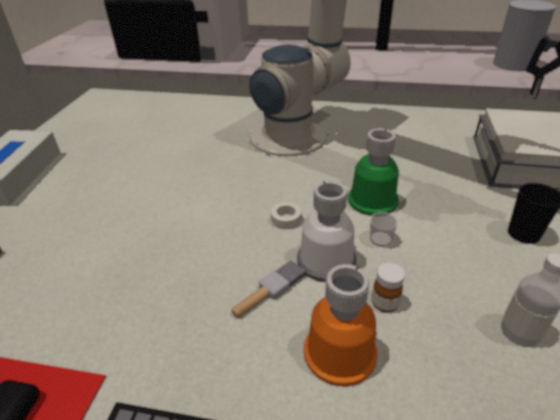

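View pics/top0.png

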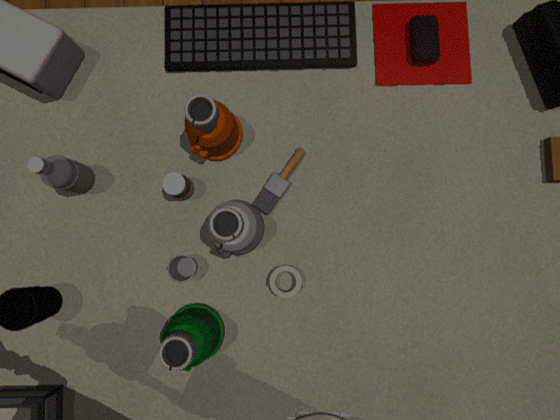

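The white mill is in the middle, with its ring at top px (227,223) and scene px (330,198). Orange and green look-alikes stand on either side, and the jar, cup, tape and brush are around it. Next I'll triangulate the ring.

```bash
cat > h.py <<'E'
import numpy as np, cv2
from bench import *
def ray(im,u,v):
    d=np.linalg.inv(im["mtx"])@[u,v,1]; R=im["R"]
    return -R.T@im["t"], R.T@d
def onz(im,u,v,z):
    c,d=ray(im,u,v); return c+d*(z-c[2])/d[2]
def tri(rs):
    A=0;b=0
    for c,d in rs:
        d=d/np.linalg.norm(d);P=np.eye(3)-np.outer(d,d);A=A+P;b=b+P@c
    return np.linalg.solve(A,b)
def proj(im,X):
    p=im["mtx"]@(im["R"]@np.asarray(X,float)+im["t"]);return p[:2]/p[2]
E
python3 - <<'E'
from h import *
ims={n:dict(np.load(f"pics/{n}0.npz")) for n in("scene","top")}
guess={"top":{"white":(227,223),"orange":(201,110),"green":(177,353)},"scene":{"white":(331,193),"orange":(347,281),"green":(381,138)}}
for n in ims:
    hsv=cv2.cvtColor(ims[n]["frame"],cv2.COLOR_RGB2HSV)
    g=cv2.cvtColor(ims[n]["frame"],cv2.COLOR_RGB2GRAY)
    for k,(u,v) in guess[n].items():
        m=(g<85).astype(np.uint8); w=np.zeros_like(m); cv2.circle(w,(u,v),19,1,-1)
        cs,_=cv2.findContours(m*w,0,1); 
        for c in sorted(cs,key=cv2.contourArea)[-2:]: 
            if len(c)>5: print(n,k,cv2.fitEllipse(c),cv2.contourArea(c))
            
t=ims["top"]; s=ims["scene"]
for k in guess["top"]:
    print(k,tri([ray(t,*guess["top"][k]),ray(s,*guess["scene"][k])]),onz(t,*guess["top"][k],166),onz(s,*guess["scene"][k],166))
a=cv2.resize(t["frame"][183:273,170:290],None,fx=5,fy=5,interpolation=2)[:,:,::-1]
b=cv2.resize(s["frame"][170:260,290:380],None,fx=5,fy=5,interpolation=2)[:,:,::-1]
x=np.zeros((450,1050,3),np.uint8);x[:,:600]=a;x[:,600:]=b
cv2.imwrite("pics/crop.png",cv2.resize(x,(798,342)))
E
```

```text
scene white ((328.5798645019531, 190.3423309326172), (10.15062141418457, 18.146291732788086), 101.50142669677734) 132.0
scene white ((333.59674072265625, 205.85781860351562), (10.635236740112305, 24.059070587158203), 80.24565124511719) 152.0
scene orange ((353.5, 263.5), (1.06396654296789e-18, 1.0), 0.0) 1.0
scene orange ((345.6704406738281, 280.3966369628906), (17.334049224853516, 28.877328872680664), 112.14202117919922) 372.5
scene green ((378.7983093261719, 134.8754425048828), (4.774380683898926, 12.756036758422852), 109.29171752929688) 39.0
scene green ((383.6568603515625, 149.83203125), (11.604737281799316, 22.934165954589844), 64.44556427001953) 173.5
top white ((216.03857421875, 213.736083984375), (8.006831169128418, 19.937358856201172), 40.552452087402344) 12.5
top white ((227.2680206298828, 224.98556518554688), (28.497106552124023, 31.155908584594727), 40.34326934814453) 557.5
top orange ((201.76571655273438, 111.70671844482422), (29.733623504638672, 32.48807907104492), 68.18233489990234) 668.5
top green ((176.53770446777344, 352.5122985839844), (34.94382858276367, 35.9615478515625), 119.63375854492188) 140.5
top green ((174.70526123046875, 353.4510192871094), (25.556365966796875, 28.733078002929688), 18.101566314697266) 555.0
white [471.21522434 155.36479069 159.64565008] [471.23173894 152.06098405 166.        ] [479.20993503 158.26743161 166.        ]
orange [663.0059839  195.63008181 161.17977289] [661.48123055 193.75979396 166.        ] [667.2056216  196.47481753 166.        ]
green [264.41420817 237.17617676 156.39442583] [267.03855935 233.30669433 166.        ] [281.50138155 237.47524993 166.        ]
```

View pics/crop.png

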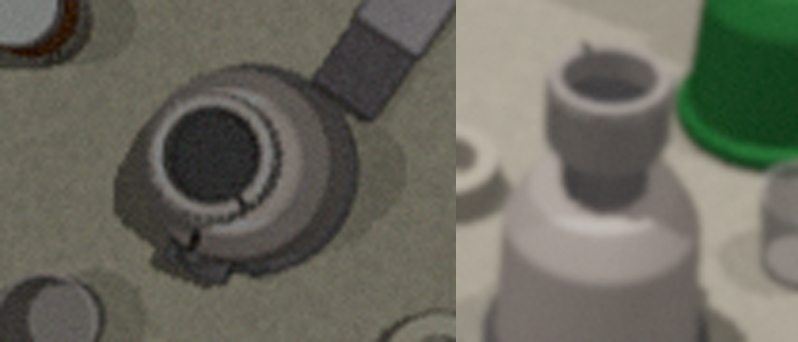

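```bash
cat >> h.py <<'E'
from scipy.spatial.transform import Rotation as Ro
def toolR(o):
    w,x,y,z=o["orientation"]; return Ro.from_quat([x,y,z,w]).as_matrix()
E
python3 - <<'E'
from h import *
ims={n:dict(np.load(f"pics/{n}0.npz")) for n in("scene","top")}
print(onz(ims["top"],226.05,224.05,166),onz(ims["scene"],330.5,191.6,166),tri([ray(ims["top"],226.05,224.05),ray(ims["scene"],330.5,191.6)]))
o=get_obs();R=toolR(o);print(R.round(3));print(R.T@(np.array([471,155,403.5])-o["tool_pos"]))
E
```

```text
[469.55435787 153.62703082 166.        ] [475.43897586 157.09222441 166.        ] [469.5957881  155.49466545 161.50339608]
[[-0.001  0.419  0.908]
 [-0.002  0.908 -0.419]
 [-1.    -0.002 -0.   ]]
[   0.59164073 -261.80800022  362.54677656]
```

```bash
python3 -m crank '[[[0,-0.131,0.181],[0,0,0],100],[[0,-0.262,0.3625],[0,0,0],100],[[0,-0.262,0.3625],[0,0,0],100],[[0,-0.262,0.3625],[0,0,0],100],[[0,-0.262,0.3625],[0,0,0],100],[[0,-0.262,0.3625],[0,0,0],100],[[0,-0.262,0.3625],[0,0,0],100],[[0,-0.262,0.3625],[0,0,0],100],[[0,-0.262,0.3625],[0,0,0],100],[[0,-0.262,0.3625],[0,0,0],100],[[0,-0.262,0.3625],[0,0,0],100]]'
python3 - <<'E'
from h import *
o=get_obs();print(o["joints"],o["tool_pos"],o["moment"],o["wrist_force"])
w=get_image("wrist");cv2.imwrite("pics/w1.png",w["frame"][:,:,::-1]);np.savez("pics/w1.npz",**w)
print(w["mtx"],w["R"],w["t"])
E
```

```text
time_s: 1.48
tool_pos: [470.3, 156.1, 404.7]
orientation: [0.691, 0.151, 0.691, -0.151]
wrist_force: [-0.0, 1.0, 0.7]
grip_width: 1.001
[ 2.51711767e-01 -1.89972736e-01  1.50256715e+00  2.53571812e-04
  1.82897400e+00 -8.88550163e-01] [470.31670339 156.09814702 404.71764978] [ 0.02029183 -0.06514551 -0.01333024] [-0.01305395  0.96466784  0.66542852]
[[325.1922621    0.         279.00035727]
 [  0.         325.1922621  215.38139077]
 [  0.           0.           1.        ]] [[ 4.16892539e-01  9.08955775e-01  9.73890239e-05]
 [ 8.65501085e-01 -3.96994775e-01  3.05455431e-01]
 [ 2.77684141e-01 -1.27257800e-01 -9.52206370e-01]] [-338.70728345 -385.12168677  268.62297508]
```

View pics/w1.png

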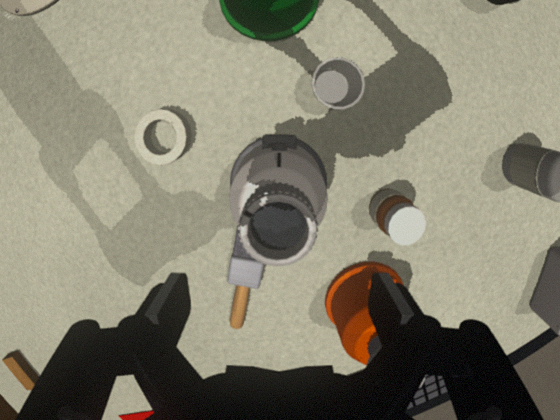

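Ring rim sits at about px (281,230), centred left to right; the rim mark is near (247,212). Both fingers are clear of everything.

```bash
cat >> h.py <<'E'
def wray(im,u,v):
    K=im["mtx"];p=np.array([u-K[0,2],v-K[1,2]])/K[0,0];r=np.hypot(*p)
    d=np.r_[p/max(r,1e-9)*np.sin(r),np.cos(r)];R=im["R"];return -R.T@im["t"],R.T@d
def wonz(im,u,v,z):
    c,d=wray(im,u,v);return c+d*(z-c[2])/d[2]
E
python3 - <<'E'
from h import *
w=dict(np.load("pics/w1.npz"));g=cv2.GaussianBlur(cv2.cvtColor(w["frame"],cv2.COLOR_RGB2GRAY),(3,3),0)
# throat/rim edges along rays from centre; print profile
c0=np.array([281,229.])
for T in(70,80,90,100):
    m=(g<T).astype(np.uint8);k=np.zeros_like(m);cv2.circle(k,(281,229),34,1,-1)
    n,l,st,ce=cv2.connectedComponentsWithStats(m*k)
    i=l[229,281];cs,_=cv2.findContours((l==i).astype(np.uint8),0,1)
    c=cv2.convexHull(max(cs,key=cv2.contourArea))[:,0]
    P=np.array([wonz(w,u,v,166)[:2] for u,v in c]);ctr,r=cv2.minEnclosingCircle(P.astype(np.float32))
    A=np.c_[2*P,np.ones(len(P))];s=np.linalg.lstsq(A,(P**2).sum(1),rcond=None)[0]
    print(T,i,st[i],ctr,r,s[:2],np.sqrt(s[2]+s[:2]@s[:2]))
cr=w["frame"][175:285,225:335,::-1];cv2.imwrite("pics/w1c.png",cv2.resize(cr,(550,550),interpolation=2))
E
```

```text
70 1 [ 249  202   57   56 2348] (469.12744140625, 155.41424560546875) 20.78811264038086 [469.40399823 155.69064876] 20.247732403942884
80 1 [ 248  201   59   58 2690] (469.4020690917969, 155.6833953857422) 21.160409927368164 [469.53444081 155.92176037] 20.696002286675295
90 3 [ 248  201   60   58 2793] (469.4540100097656, 156.18936157226562) 21.462783813476562 [469.38152735 155.99534483] 21.073809944076462
100 3 [ 248  198   66   61 2994] (469.1649169921875, 158.1516571044922) 23.52593231201172 [468.83359798 158.11454944] 22.588555939561203
```

View pics/w1c.png

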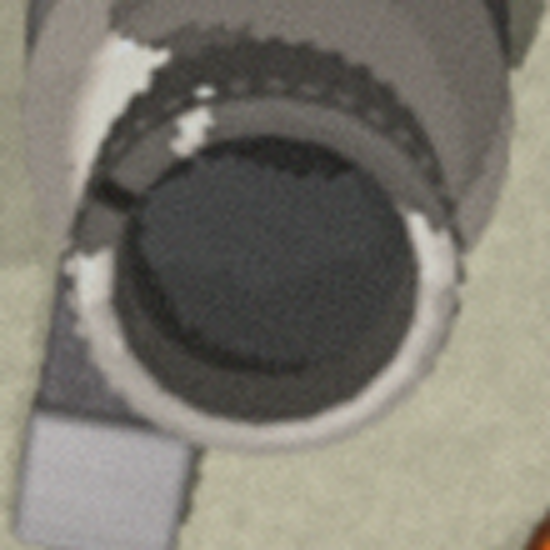

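```bash
python3 -m crank '[[[0.04,-0.0005,-0.0005],[0,0,0],100],[[0.075,-0.0005,-0.0005],[0,0,0],100],[[0.1,-0.0005,-0.0005],[0,0,0],100],[[0.104,-0.0005,-0.0005],[0,0,0],100],[[0.104,-0.0005,-0.0005],[0,0,0],100],[[0.104,-0.0005,-0.0005],[0,0,0],100]]'
python3 - <<'E'
from h import *
o=get_obs();print(o["joints"],o["tool_pos"],o["moment"],o["wrist_force"])
E
```

```text
time_s: 2.28
tool_pos: [470.4, 154.8, 302.4]
orientation: [0.691, 0.152, 0.69, -0.151]
wrist_force: [-0.0, -0.9, 0.4]
grip_width: 0.998
[ 2.49250569e-01 -1.90899753e-01  1.68408334e+00  2.81081643e-05
  1.64572851e+00 -8.89079831e-01] [470.42574035 154.83297205 302.42683151] [ 0.02575975 -0.02976436 -0.01059223] [-0.0318213  -0.8569801   0.36918735]
```

```bash
python3 -m crank '[[[0,0,0],[0,0,0],70],[[0,0,0],[0,0,0],66],[[0,0,0],[0,0,0],60],[[0,0,0],[0,0,0],40],[[0,0,0],[0,0,0],20],[[0,0,0],[0,0,0],0],[[0,0,0],[0,0,0],0],[[0,0,0],[0,0,0],0]]'
python3 - <<'E'
from h import *
o=get_obs();print(o["joints"],o["tool_pos"],o["moment"],o["wrist_force"])
w=get_image("wrist");cv2.imwrite("pics/w2.png",w["frame"][:,:,::-1]);np.savez("pics/w2.npz",**w)
for i in range(3):
    o=get_obs();print(o["moment"],o["wrist_force"],o["time_s"]); get_image("top")
E
```

```text
time_s: 3.28
tool_pos: [470.3, 154.8, 301.8]
orientation: [0.691, 0.152, 0.69, -0.151]
wrist_force: [-1.1, 1.7, 6.0]
grip_width: 0.638
[ 2.49053589e-01 -1.90754556e-01  1.68511480e+00  5.40199443e-04
  1.64509757e+00 -8.89100863e-01] [470.33700177 154.79813759 301.77290699] [ 0.33701873 -0.03722835 -0.04349834] [-1.12661387  1.70498027  5.99152778]
[0.40514247 0.00238761 0.00245637] [-0.53969339  2.39715107  5.71637994] 3.325
[ 0.41342656  0.03635835 -0.04109269] [-1.39616543  2.31861954  5.44572803] 3.375
[ 0.37059654 -0.02154599 -0.01766718] [-0.74945145  2.12047502  5.97936252] 3.425
```

View pics/w2.png

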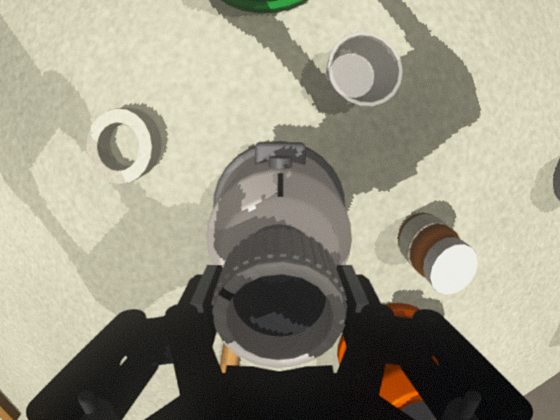

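Well gripped: width is 54 mm, and the rim mark shows at (225,294). Now I turn clockwise slowly, checking about 3.5° past each notch.

```bash
cat > m.py <<'E'
from h import *
ms=[];
for i in range(4):
    o=get_obs();ms.append(o["moment"][2]); 
    if i<3:get_image("top")
R=toolR(o);yaw=np.degrees(np.arctan2(R[1,1],R[0,1]))
print("mz",np.round(ms,3),"yaw",yaw,"j",o["joints"].round(4),"tq6",o["joint_torque"][5].round(3),"F",o["wrist_force"].round(1),o["tool_pos"].round(1))
E
python3 m.py
python3 -m crank '[[[0,0,0],[2.5,0,0],0],[[0,0,0],[5,0,0],0],[[0,0,0],[7.5,0,0],0],[[0,0,0],[10,0,0],0],[[0,0,0],[12.5,0,0],0],[[0,0,0],[15,0,0],0],[[0,0,0],[17,0,0],0],[[0,0,0],[18,0,0],0],[[0,0,0],[18.5,0,0],0],[[0,0,0],[18.5,0,0],0]]'
python3 m.py
```

```text
mz [-0.02  -0.056 -0.083 -0.022] yaw 65.21369517008378 j [ 2.4900e-01 -1.9080e-01  1.6851e+00  6.0000e-04  1.6451e+00 -8.8910e-01] tq6 -0.028 F [-0.3  2.2  5.8] [470.3 154.8 301.8]
time_s: 4.88
tool_pos: [470.3, 154.7, 301.8]
orientation: [0.658, 0.261, 0.657, -0.26]
wrist_force: [-0.8, 1.8, 5.8]
grip_width: 0.646
mz [0.048 0.079 0.069 0.053] yaw 46.71805358889139 j [ 2.4900e-01 -1.9080e-01  1.6852e+00  3.0000e-04  1.6454e+00 -5.6640e-01] tq6 0.053 F [-0.9  1.8  5.7] [470.3 154.7 301.8]
```

```bash
python3 -m crank '[[[0,0,0],[2.5,0,0],0],[[0,0,0],[5,0,0],0],[[0,0,0],[7.5,0,0],0],[[0,0,0],[10,0,0],0],[[0,0,0],[12,0,0],0],[[0,0,0],[13.5,0,0],0],[[0,0,0],[14.5,0,0],0],[[0,0,0],[15,0,0],0],[[0,0,0],[15,0,0],0]]'
python3 m.py
```

```text
time_s: 6.15
tool_pos: [470.2, 154.6, 301.8]
orientation: [0.618, 0.345, 0.617, -0.344]
wrist_force: [-0.7, 1.0, 5.9]
grip_width: 0.641
mz [ 0.056  0.035 -0.001  0.027] yaw 31.715310271026297 j [ 2.4890e-01 -1.9090e-01  1.6852e+00  1.0000e-04  1.6458e+00 -3.0460e-01] tq6 0.053 F [-1.   0.9  6.4] [470.2 154.6 301.8]
```

Not touching at 33.5°. Next check is 48.5°.

```bash
python3 -m crank '[[[0,0,0],[2.5,0,0],0],[[0,0,0],[5,0,0],0],[[0,0,0],[7.5,0,0],0],[[0,0,0],[10,0,0],0],[[0,0,0],[12,0,0],0],[[0,0,0],[13.5,0,0],0],[[0,0,0],[14.5,0,0],0],[[0,0,0],[15,0,0],0],[[0,0,0],[15,0,0],0]]'
python3 m.py
```

```text
time_s: 7.42
tool_pos: [470.1, 154.6, 301.7]
orientation: [0.568, 0.422, 0.567, -0.422]
wrist_force: [-2.3, 0.4, 7.5]
grip_width: 0.642
mz [0.203 0.234 0.23  0.214] yaw 16.732963874332675 j [ 0.249  -0.1909  1.6853 -0.      1.6461 -0.043 ] tq6 0.218 F [-1.3  0.8  6.5] [470.1 154.6 301.8]
```

Torque jumped by about 0.17 N m, so the burrs seem to touch at the 45° notch. A further 1.5° should confirm the slope.

```bash
python3 -m crank '[[[0,0,0],[0.5,0,0],0],[[0,0,0],[1,0,0],0],[[0,0,0],[1.5,0,0],0],[[0,0,0],[1.5,0,0],0]]'
python3 m.py
python3 - <<'E'
from h import *
w=get_image("wrist");cv2.imwrite("pics/w3.png",w["frame"][140:370,180:400,::-1].repeat(2,0).repeat(2,1));np.savez("pics/w3.npz",**w)
E
```

```text
time_s: 8.07
tool_pos: [470.1, 154.7, 301.8]
orientation: [0.562, 0.43, 0.562, -0.429]
wrist_force: [-1.4, 0.4, 7.1]
grip_width: 0.641
mz [0.263 0.335 0.334 0.261] yaw 15.245571116237912 j [ 0.2491 -0.1909  1.6853  0.      1.6462 -0.017 ] tq6 0.317 F [-1.8  0.8  7. ] [470.1 154.7 301.8]
```

View pics/w3.png

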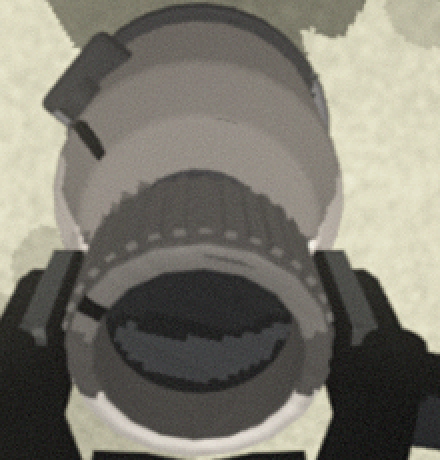

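Slope is about 4 N m/rad, so this is burr contact. The rim mark is still in the same place relative to the gripper (226,294), so nothing slipped. Touch is at +45° from the start and the hand is at +50°, so I turn back 65° to −15°.

```bash
python3 -m crank '[[[0,0,0],[-2.5,0,0],0],[[0,0,0],[-6,0,0],0],[[0,0,0],[-10,0,0],0],[[0,0,0],[-15,0,0],0],[[0,0,0],[-20,0,0],0],[[0,0,0],[-25,0,0],0],[[0,0,0],[-30,0,0],0],[[0,0,0],[-35,0,0],0],[[0,0,0],[-40,0,0],0],[[0,0,0],[-45,0,0],0],[[0,0,0],[-50,0,0],0],[[0,0,0],[-54,0,0],0],[[0,0,0],[-58,0,0],0],[[0,0,0],[-61,0,0],0],[[0,0,0],[-63,0,0],0],[[0,0,0],[-64.5,0,0],0],[[0,0,0],[-65,0,0],0],[[0,0,0],[-65,0,0],0],[[0,0,0],[-65,0,0],0]]'
python3 m.py
python3 - <<'E'
from h import *
w=get_image("wrist");np.savez("pics/w4.npz",**w)
E
```

```text
time_s: 10.65
tool_pos: [470.4, 154.9, 301.8]
orientation: [0.705, 0.061, 0.704, -0.06]
wrist_force: [0.6, 3.2, 5.5]
grip_width: 0.641
mz [ 0.01  -0.004  0.011 -0.025] yaw 80.22146882913201 j [ 2.4910e-01 -1.9070e-01  1.6851e+00  9.0000e-04  1.6449e+00 -1.1510e+00] tq6 -0.017 F [0.4 2.2 6.3] [470.4 154.9 301.8]
```

Yaw is 80.2°, against 65.2° at the start, and torque is near zero, so the ring is in its notch. Release and rise.

```bash
python3 -m crank '[[[0,0,0],[0,0,0],70],[[0,0,0],[0,0,0],80],[[0,0,0],[0,0,0],100],[[0,0,0],[0,0,0],100],[[0,0,0],[0,0,0],100],[[0,0,0],[0,0,0],100],[[-0.01,0,0],[0,0,0],100],[[-0.04,0,0],[0,0,0],100],[[-0.08,0,0],[0,0,0],100],[[-0.1025,0,0],[0,0,0],100],[[-0.1025,0,0],[0,0,0],100],[[-0.1025,0,0],[0,0,0],100],[[-0.1025,0,0],[0,0,0],100]]'
python3 m.py
python3 - <<'E'
from h import *
w=get_image("wrist");np.savez("pics/w5.npz",**w)
w1=dict(np.load("pics/w1.npz"))
f=[cv2.resize(x["frame"][165:285,220:340,::-1],(400,400),interpolation=2) for x in(w1,w)]
cv2.imwrite("pics/cmp.png",np.hstack(f))
E
```

```text
time_s: 12.48
tool_pos: [470.1, 154.6, 401.5]
orientation: [0.704, 0.06, 0.705, -0.061]
wrist_force: [1.0, 0.1, -0.7]
grip_width: 0.998
mz [ 0.015 -0.016 -0.009 -0.005] yaw 80.20437288813321 j [ 0.2489 -0.1915  1.5084 -0.      1.8263 -1.151 ] tq6 -0.0 F [ 0.4  1.  -0.2] [470.2 154.6 402.2]
```

View pics/cmp.png

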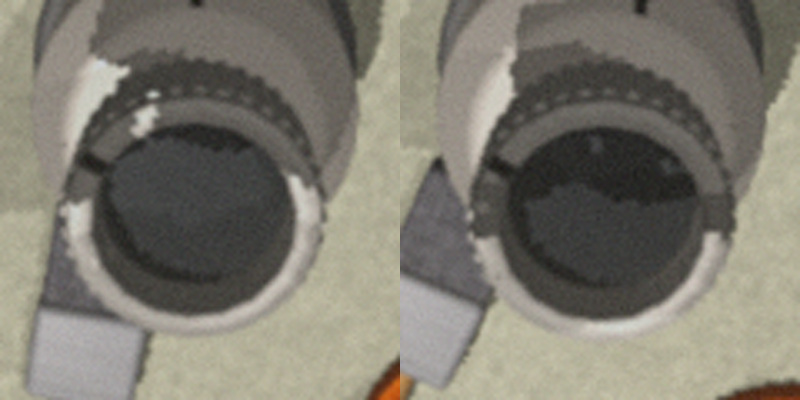

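In the camera frame, the mark is in the same place before, at crop (94,162), and after, at (97,166). I'll check the world angles and the bystanders in the top view.

Run:
```python
from h import *
for n,(a,b) in(("w1",(94,162)),("w5",(97,166))):
    w=dict(np.load(f"pics/{n}.npz"));p=wonz(w,220+a*.3,165+b*.3,166)[:2]-[469.4,155.9]
    print(n,np.hypot(*p),np.degrees(np.arctan2(p[1],p[0])))
t=get_image("top");t0=dict(np.load("pics/top0.npz"))
cv2.imwrite("pics/top_cmp.png",np.hstack([t0["frame"][130:320,130:330,::-1],t["frame"][130:320,130:330,::-1]]).repeat(2,0).repeat(2,1))
```

```text
w1 22.632438345011998 -145.8083799644944
w5 23.70471727299517 -129.10249197198706
```

View pics/top_cmp.png

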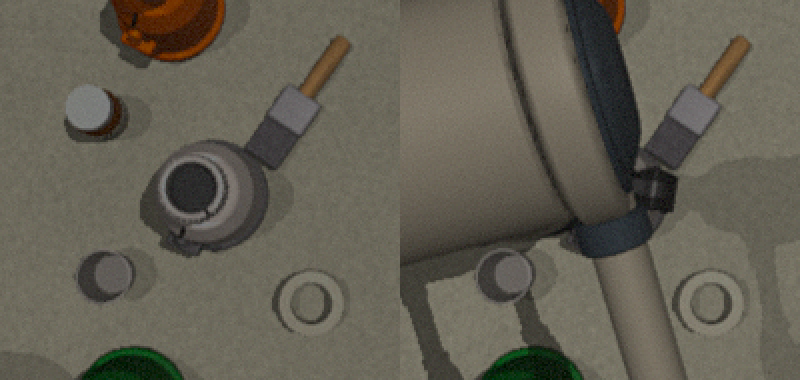

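The mark turned about 16.7° anticlockwise overall, against 15° expected, which is within measuring error. Brush, cup and tape sit at the same pixels as before; the arm hides the jar in this view.

```bash
python3 -c "
from bench import *
print(hand_in())"
```

```text
the job is handed in; nothing more can be done
None
```

I set the mill as asked and handed the job in at about 13 s of the 64 s allowed; `hand_in()` gives no verdict. I turned the ring clockwise until the burrs touched, backed it off four clicks, released it and raised the arm.

- **Touch:** I put first touch at the 45° notch, three clicks from the start. The turning torque rose from about 0.05 N m to 0.3 N m there, well under the 0.7 N m limit. Over the last 1.5° it climbed at about 4 N m/rad, which fits the burrs. Torque alone put first touch at about 46.6°; I blamed the 1.6° difference on give in the grip and used the notch.
- **Final position:** the hand finished 15.0° anticlockwise of the start, which is 60° back from touch. Torque was near zero before release, so the ring was sitting in its notch.
- **Slip:** the rim mark stayed in the same place relative to the gripper throughout. Measured in the wrist camera, the mark moved 16.7° overall against 15° expected, which I put down to reading the pixels by eye.
- **Bystanders:** the brush, cup and tape were at the same pixels in the final top view. The arm hid the jar there, so I didn't re-measure it, but the arm never came near it.
- **Disagreement:** the scene camera placed the ring up to about 6 mm from where the other two cameras did. I used the wrist camera's position, and the gripper closed on the ring with little side force.

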